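# Hold a shaft collar's set screw on the shaft flat

### The job

Set the shaft collar down over the upright shaft so that it sits flat on the top of the bearing pedestal, its red-capped set screw on the side of the white pointer of the stand and in line with it. Turn the shaft by its bare end until you feel that one of its flats faces the screw, then pinch the collar between the red cap and the boss opposite it, so that the screw goes in all the way onto the flat. Finish while still pinching it like that: do not let go, and leave the other things on the bench where they are.

Things in the scene. Friction and masses are not known exactly. Their poses are not given: they have to be found in the camera images.
- stand: bearing stand, fixed: grey base plate 120 x 90 x 10 mm (x, y, z) with four bolts (heads 5 mm high), in its middle a dark round pedestal 55 mm high over the bench, 36 mm wide at its top, with an upright shaft. Origin: centre of the base's underside, z up along the shaft's axis. A flat white wedge on the plate points along the stand's -x: the side where the screw belongs
- seat (a point): centre of the pedestal's flat top, on the shaft's axis, 55 mm above the bench; axes as the stand's. The collar's underside rests here
- shaft_end (a point): centre of the shaft's upper end, 58 mm above the seat; axes are the stand's and do not turn with the shaft. The shaft is 20 mm thick with two opposite flats all along, 12 mm across and 16 mm wide; the last 6 mm taper. It turns either way about z (friction 0.1 Nm). Its angle is not given: flats face 0.95 rad or more off the pointer at first. A dark slot in the end runs parallel to the flats
- collar_center (a point): centre of the loose shaft collar, on its bore's axis, half-way up: steel ring 38 mm across, 22 mm high, bore 23.6 mm, about 0.15 kg, lying flat on the bench. Its x axis points from screw to boss (flat pad 16 x 16 mm, face at x = +22.5 mm). Carry it gripped across y (38 mm): a grip along x pushes the screw into the bore
- screw_cap (a point): outer face of the set screw's round red cap (15 mm across), half-way up the collar, 36 mm from its centre along the collar's -x when the screw is out; axes as the collar's
- screw (a joint): how far the set screw is pushed in (m): 0 = out, stop at 0.0115; a spring pushes it out (1.2 N at first, 300 N/m). On the shaft its tip stops on the round at 0.002 to 0.006, on a flat that faces it at 0.006 (collar centred) to 0.010 (fully pinched: the collar then sits about 3 mm to the screw's side)
- red_cap: the set screw's red cap (moves with it), 15 mm across, 5 mm thick; origin on the collar's axis at its underside when the screw is out
- boss: the flat pad on the collar's back; origin on the collar's axis at its underside
- bin_speakers: bystander: black open parts bin, 72 x 111 x 34 mm, origin at its underside
- esd_brush: bystander: black brush, 155 mm long, origin at its underside
- multimeter: bystander: dark grey multimeter, 132 x 68 x 40 mm, origin at its underside
- heat_sink: bystander: silver finned heat sink, 36 x 44 x 19 mm, origin at its underside
There are look-alikes about, which are no part of the job. Leave any yellow look-alike of the part that bears collar_center alone.

How it is judged:
On the way:
1. the collar sits on the pedestal, round the shaft, its screw on the pointer's side (horizontal distance between collar_center and seat below 0.006 m and z of collar_center in the frame of seat below 0.013 m and x of screw_cap in the frame of seat below -0.018 m and value of joint screw below 0.005 m), for 0.2 s.
At the end, for the whole second after the job is handed in: Still pinched: collar on the pedestal round the shaft (centre within 6 mm of the axis, raised under 2 mm, tilt under 0.12 rad), screw on the pointer's side within 0.25 rad and pushed in more than 8.5 mm (only a flat lets it), fingers pressing cap and boss with over 3 N each (horizontal distance between collar_center and seat below 0.006 m and z of collar_center in the frame of seat below 0.013 m and angle between collar_center's own z axis and vertical below 0.12 rad and x of screw_cap in the frame of seat below -0.018 m and angle between the x axis of collar_center and the x axis of seat, either way round below 0.25 rad and value of joint screw above 0.0085 m and contact force between the fingers and red_cap above 3 N and contact force between the fingers and boss above 3 N); the arm keeps its last pose, push and grip.
It fails at once if a bystander is moved by more than 3 cm (distance of any of bin_speakers, esd_brush, multimeter, heat_sink from where it was at the start of the episode above 0.03 m).
It also fails if it takes over 61 s, if anything falls off the work surface, if the arm or the gripper's body presses on something with over 40 N, if the wrist force passes 120 N, or if a joint passes its speed limit or range.

### The arm

A 7-joint arm with a two-finger parallel gripper is mounted at the origin on a cart in front of the work surface, level with it; the furniture and walls round the work are solid. World frame = base frame: x ahead of the robot, y to its left, z up, the work surface at z = 0. Lengths are in m, angles in rad, forces in N, time in s.
With the tool pointing down it reaches from about 0.35 to 0.9 m from the base axis. Payload 19.9 kg.
Tool frame: the origin (TCP) lies at the very end of the fingers, on their centre line; the grasp point (between the pads) lies 19 mm behind it; x points along the fingers, z is the direction in which the jaws open and shut, and the axes are right-handed (so a half turn about x gives the same grasp; the last joint's range is limited). The gripper opens to 85 mm and grips with 20 to 120 N. Pads are 22 mm wide; open, the fingers measure 114 mm over their backs; the gripper's body (76 mm by 85 mm) begins 54 mm behind the grasp point. The pads swing forward as they close: fully open they stand 13 mm farther back than shut.
Start: joints at [1.099, 0.417, -0.01, 1.614, 0.005, 1.111, -0.053], TCP at [0.26, -0.568, 0.231] pointing down, gripper open.
Joint ranges: [-2.81, 2.81], [-0.39, 2.02], [-1.27, 1.25], [0.06, 2.57], [-1.19, 4.33], [0.19, 2], [-2.82, 2.82]. Speed limits (rad/s): [1.89, 1.89, 2.39, 2.39, 3.01, 3.01, 3.01].

### API

Orientations are given as a unit quaternion [x, y, z, w].
In Python, from cell import ctrl gives the robot as it stands.
- The arm moves only by the tool play_rows, never from a script. Its argument "moves" is a list of rows, each an object with "slide": the shift along the tool's x, y, z in m, a list of three; "yaw": the turn about the tool's x in rad; "gripper": the closure, from 0 (fully open) to 1 (shut). In form: [{"slide": [dx, dy, dz], "yaw": yaw, "gripper": gripper}, ...]. A call has 1 to 10 rows; each row shifts and turns the commanded pose from where the row before left it, along the tool's axes as they then stand; what a row does not reach is not made up. A row lasts 1/8 s, in which the tool goes at most 62.5 mm and 10.7 degrees, less where a joint would pass 70% of its speed; a pose out of reach is approached as far as the arm can. A call with a gripper value outside its range is refused whole. The fingers move at their own pace and stop on an object; "squeeze" is the grip in N (left out, the last holds). Time passes only in rows, so rows that do not move let the fingers close. It gives the time, the measured TCP pose, the force and the opening at its end, in the units of the state.
- ctrl.get_state(): the state, without advancing time (a new reading comes with each control period).
- ctrl.grab_frame(name): name is "side" or "top" or "wrist"; returns the picture (400x640x3 uint8, blue, green, red); there is no depth.
- ctrl.calibration(name): a dict with "camera_matrix" (3x3 intrinsics, pixels), "T" (4x4, takes a point from camera to world coordinates). Camera axes: x right, y down, z forward; pixel columns grow to the right and rows downward; lengths in m; the calibration is good to about 2 mm. A picture is of the moment at which its call begins: read the wrist's pose just before it. calibration takes no time and is no camera call; for the wrist camera it gives the pose at the moment of the call.
- ctrl.sign_off(): hands the job in, once; it reports no verdict.
The state is a dict: "clock": time; "joint_positions": joint angles; "qd": joint speeds; "joint_efforts": joint torques, N m; "eef_pos": TCP position; "tool_rot": TCP orientation; "contact_force": force on the tool from outside, world axes, zero at the start; "moment": the same for the moment, N m; "grip_width": finger opening in m.
Only numpy, scipy, OpenCV 4.12 (cv2) and the standard library are available. Lean on these libraries where they do the work, as an engineer would, in place of code of your own. Each camera call takes 0.05 s, during which the arm holds its last target.

## Working session

There is one attempt and no reset: what is moved stays moved. The work goes in short steps, Python scripts to look and compute and a tool call to move; the robot and the scene stay as the last step left them, time stands still between calls to the robot, and variables do not carry over. Pictures are saved under pics/ and viewed, and the job is handed in when it is done.

Besides the shell and the picture viewer there is one more tool, called after "Call:" as name(argument=value, ...), one argument or row to a line, values as JSON. play_rows: Moves the arm, as the interface text tells. Its arguments: {"type":"object","properties":{"moves":{"type":"array","items":{"type":"object","properties":{"slide":{"type":"array","items":{"type":"number"}},"yaw":{"type":"number"},"gripper":{"type":"number"}}}},"squeeze":{"type":"number"}},"required":["moves"]}

```bash
ls; mkdir -p pics
python3 - <<'E'
from cell import ctrl
import cv2,numpy as np
s=ctrl.get_state()
print({k:np.round(v,3).tolist() for k,v in s.items()})
for n in ("side","top","wrist"):
    c=ctrl.calibration(n);print(n,np.round(c["camera_matrix"],1).tolist(),np.round(c["T"],3).tolist())
    cv2.imwrite(f"pics/{n}0.png",ctrl.grab_frame(n))
E
```

```text
pics
{'clock': 0.0, 'joint_positions': [1.099, 0.418, -0.01, 1.614, 0.005, 1.111, -0.053], 'qd': [-0.0, 0.0, -0.002, -0.0, 0.002, -0.001, 0.0], 'joint_efforts': [-0.0, -86.446, 0.678, -43.489, 0.019, 0.007, -0.0], 'eef_pos': [0.26, -0.568, 0.231], 'tool_rot': [0.382, 0.596, -0.382, 0.595], 'contact_force': [-0.109, 0.079, -0.203], 'moment': [-0.053, -0.006, -0.037], 'grip_width': 0.085}
side [[492.4, 0.0, 325.8], [0.0, 492.4, 193.8], [0.0, 0.0, 1.0]] [[-1.0, 0.002, 0.013, 0.499], [-0.011, 0.421, -0.907, 0.845], [-0.007, -0.907, -0.421, 0.529], [0.0, 0.0, 0.0, 1.0]]
top [[406.1, 0.0, 320.5], [0.0, 406.1, 193.7], [0.0, 0.0, 1.0]] [[-0.031, -0.995, 0.095, 0.445], [-0.999, 0.032, 0.01, -0.114], [-0.013, -0.094, -0.995, 1.05], [0.0, 0.0, 0.0, 1.0]]
wrist [[341.6, 0.0, 321.7], [0.0, 341.6, 200.5], [0.0, 0.0, 1.0]] [[0.417, -0.875, -0.246, 0.322], [-0.909, -0.401, -0.112, -0.539], [-0.001, 0.27, -0.963, 0.373], [0.0, 0.0, 0.0, 1.0]]
```

View pics/side0.png

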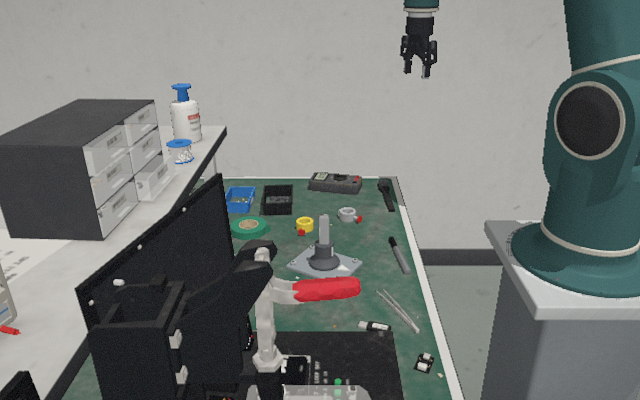

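View pics/top0.png

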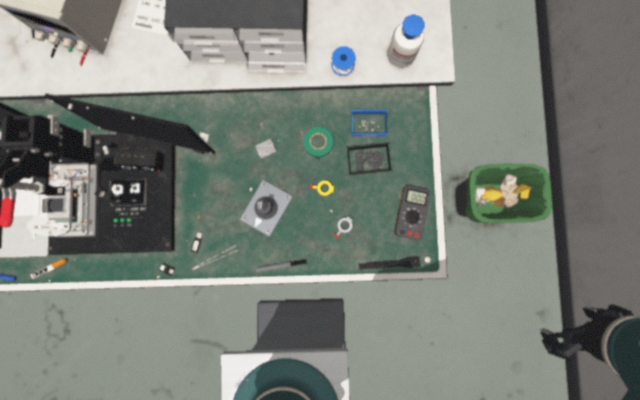

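View pics/wrist0.png

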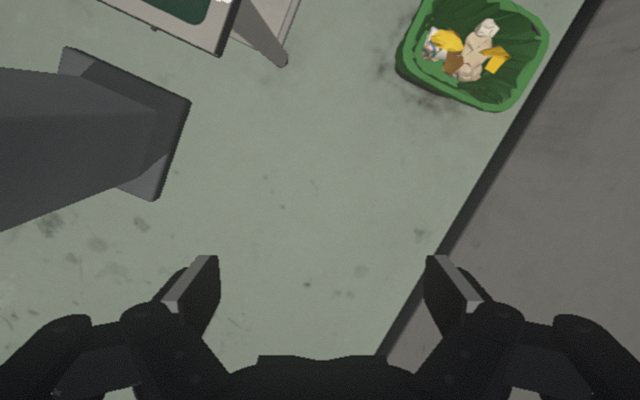

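```bash
cat > h.py <<'E'
import numpy as np,cv2
from cell import ctrl
def ray(n,u,v,z,c=None):
    c=c or ctrl.calibration(n);K=np.array(c["camera_matrix"]);T=np.array(c["T"])
    d=T[:3,:3]@np.linalg.inv(K)@[u,v,1];o=T[:3,3]
    return o+d*(z-o[2])/d[2]
def proj(n,p,c=None):
    c=c or ctrl.calibration(n);K=np.array(c["camera_matrix"]);T=np.array(c["T"])
    q=K@(T[:3,:3].T@(np.array(p)-T[:3,3]));return q[:2]/q[2]
E
python3 - <<'E'
from h import *
t=cv2.imread("pics/top0.png");s=cv2.imread("pics/side0.png")
a=cv2.resize(t[130:270,220:380],None,fx=5,fy=4.2*5/4.2,interpolation=cv2.INTER_CUBIC)[:600]
a=cv2.resize(t[150:270,230:380],None,fx=5,fy=5,interpolation=cv2.INTER_CUBIC)
cv2.imwrite("pics/tc.png",a)
cv2.imwrite("pics/sc.png",cv2.resize(s[190:290,270:380],None,fx=6,fy=6,interpolation=cv2.INTER_CUBIC))
E
```

```text
(no output)
```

View pics/tc.png

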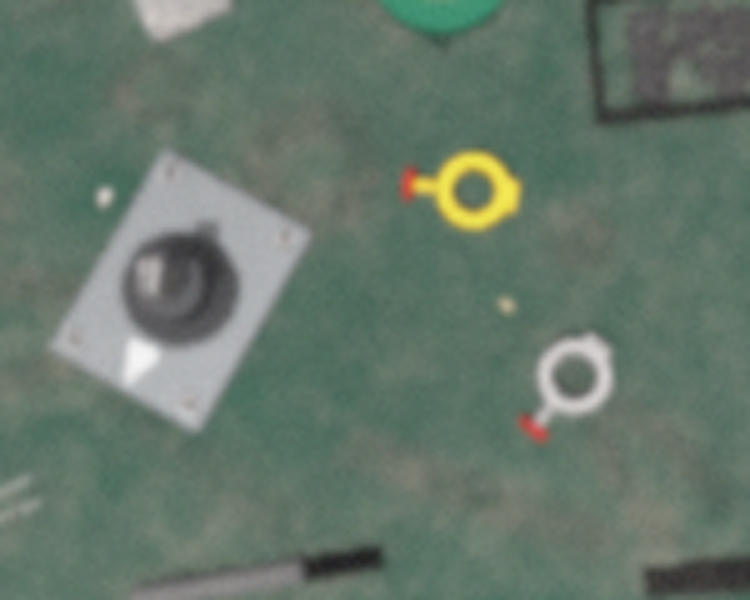

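View pics/sc.png

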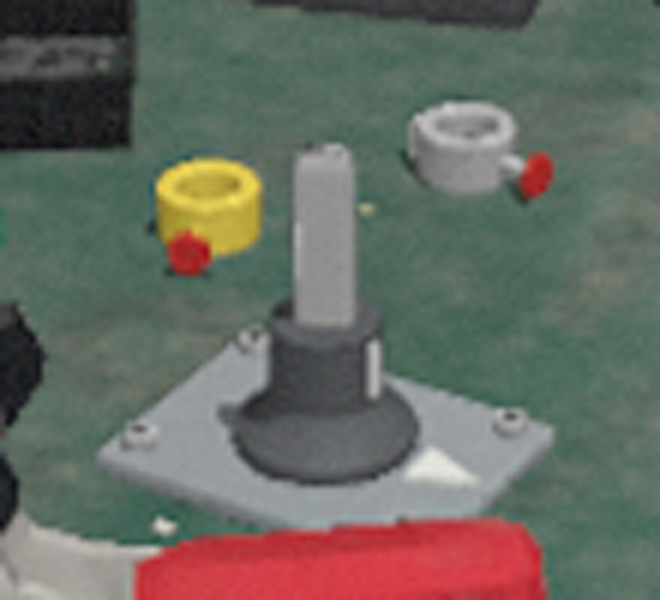

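```bash
python3 - <<'E'
from h import *
t=cv2.imread("pics/top0.png");s=cv2.imread("pics/side0.png")
f=lambda x,y:((x+.5)/5-.5+230,(y+.5)/5-.5+150)
P=np.array([ray("top",*f(*q),.01) for q in [(165,150),(310,235),(198,432),(50,347)]])
c=P.mean(0);print("stand",c, [np.linalg.norm(P[i]-P[(i+1)%4]) for i in range(4)])
d=(P[2]-P[1])+(P[3]-P[0]);print("-x yaw",np.arctan2(d[1],d[0]))
hsv=cv2.cvtColor(t,cv2.COLOR_BGR2HSV)
m=cv2.inRange(hsv,(0,120,90),(10,255,255))|cv2.inRange(hsv,(170,120,90),(180,255,255))
n,l,st,ce=cv2.connectedComponentsWithStats(m)
for i in range(1,n):
  if 300<ce[i][0]<380: print(ce[i],st[i][4]);cap=ray("top",*ce[i],.016); print(cap)
m2=(cv2.inRange(hsv,(0,0,140),(180,45,255)))
n,l,st,ce=cv2.connectedComponentsWithStats(m2)
for i in range(1,n):
  if 300<ce[i][0]<380 and st[i][4]>10: print(ce[i],st[i])
E
python3 - <<'E'
from h import *
f=lambda x,y:((x+.5)/5-.5+230,(y+.5)/5-.5+150)
c=ray("top",*f(576,377),.022);k=ray("top",*f(534,429),.014)
print("collar",c,k,np.arctan2(*(k-c)[1::-1]),np.linalg.norm(k-c))
s=ray("side",*((464+.5)/6-.5+270,(118+.5)/6-.5+190),.022);print("side collar",s)
print("side shaft top",ray("side",*((325+.5)/6-.5+270,(152+.5)/6-.5+190),.113))
print("top shaft?",ray("top",*f(155,272),.113))
E
```

```text
stand [0.51226838 0.03779895 0.01      ] [np.float64(0.08736354427521698), np.float64(0.11560309667907392), np.float64(0.08795176262512887), np.float64(0.11693411576067578)]
-x yaw 2.5975617319104094
[311.25 186.  ] 8
[ 0.56389425 -0.08079921  0.016     ]
[336.22222222 235.55555556] 9
[ 0.43567662 -0.14042819  0.016     ]
[310.8313268  217.70859412] [     0      0    567    400 112798]
[341.73913043  70.26086957] [333  66  19   8  69]
[363.38888889 123.16666667] [362 121   5   6  18]
[344.22424242 225.2       ] [337 217  16  18 165]
collar [ 0.46154269 -0.16279807  0.022     ] [ 0.43603728 -0.14094337  0.014     ] 2.4331261956018646 0.034527575991342256
side collar [ 0.46514151 -0.16440201  0.022     ]
side shaft top [0.51440117 0.03963772 0.113     ]
top shaft? [0.51454329 0.03458828 0.113     ]
```

```bash
cat >> h.py <<'E'
from scipy.spatial.transform import Rotation as R
def cur():
    s=ctrl.get_state();r=R.from_quat(s["tool_rot"]).as_matrix();return np.array(s["eef_pos"]),r,s
def jaw(r): return np.arctan2(r[1,2],r[0,2])
def plan(target,jawyaw=None,step=.055):
    p,r,s=cur()
    # tool x down: yaw about tool x by a turns world yaw by -a
    d=0 if jawyaw is None else -((jawyaw-jaw(r)+np.pi/2)%np.pi-np.pi/2)
    tgt=np.array(target)-p; n=max(1,int(np.ceil(max(np.linalg.norm(tgt)/step,abs(d)/.17))))
    print("pos",np.round(p,4),"jaw",round(jaw(r),3),"toolx",np.round(r[:,0],3),"j7",round(s["joint_positions"][6],3),"F",np.round(s["contact_force"],1),"w",round(s["grip_width"],4),"t",s["clock"])
    print("rows",n,"total slide",np.round(r.T@tgt,4),"total yaw",round(d,3))
    q=r
    for i in range(n):
        print(np.round(q.T@(tgt/n),4).tolist(),round(d/n,4)); q=q@R.from_euler("x",d/n).as_matrix()
E
python3 -c "
from h import *
plan((.463,-.163,.2),.86)"
```

```text
pos [ 0.2603 -0.5679  0.2308] jaw -1.141 toolx [-0.     0.001 -1.   ] j7 -0.053 F [ 0.8 -0.1  0. ] w 0.0857 t 0.15
rows 9 total slide [ 0.031   0.353  -0.2836] total yaw 1.141
[0.0034, 0.0392, -0.0315] 0.1267
[0.0034, 0.0349, -0.0362] 0.1267
[0.0034, 0.0301, -0.0403] 0.1267
[0.0034, 0.0247, -0.0438] 0.1267
[0.0034, 0.019, -0.0466] 0.1267
[0.0034, 0.0129, -0.0486] 0.1267
[0.0034, 0.0067, -0.0499] 0.1267
[0.0034, 0.0003, -0.0503] 0.1267
[0.0034, -0.006, -0.0499] 0.1267
```

Call:
play_rows(
  moves=[
    {"slide": [0.003, 0.039, -0.032], "yaw": 0.127, "gripper": 0},
    {"slide": [0.003, 0.035, -0.036], "yaw": 0.127, "gripper": 0},
    {"slide": [0.003, 0.03, -0.04], "yaw": 0.127, "gripper": 0},
    {"slide": [0.003, 0.025, -0.044], "yaw": 0.127, "gripper": 0},
    {"slide": [0.003, 0.019, -0.047], "yaw": 0.127, "gripper": 0},
    {"slide": [0.003, 0.013, -0.049], "yaw": 0.127, "gripper": 0},
    {"slide": [0.003, 0.007, -0.05], "yaw": 0.127, "gripper": 0},
    {"slide": [0.003, 0, -0.05], "yaw": 0.127, "gripper": 0},
    {"slide": [0.003, -0.006, -0.05], "yaw": 0.127, "gripper": 0},
    {"slide": [0, 0, 0], "yaw": 0, "gripper": 0},
  ],
)

```text
clock: 1.4
eef_pos: [0.4649, -0.1592, 0.204]
tool_rot: [0.643, 0.295, -0.643, 0.295]
contact_force: [-0.4, -0.6, -0.5]
grip_width: 0.085
```

Run:
```python
from h import *
plan((.463,-.163,.2),.86)
c=ctrl.calibration("wrist");np.save("w1.npy",c["T"])
cv2.imwrite("pics/wrist1.png",ctrl.grab_frame("wrist"))
print(proj("wrist",(.463,-.163,.022),c),proj("wrist",(.513,.038,.113),c))
```

```text
pos [ 0.4649 -0.1592  0.204 ] jaw -2.281 toolx [-0.     0.001 -1.   ] j7 -2.037 F [-0.4 -0.6 -0.5] w 0.085 t 1.4
rows 1 total slide [0.004  0.0011 0.0041] total yaw 0.001
[0.004, 0.0011, 0.0041] 0.0005
[326.15102816 175.83337711] [ 91.3362529  315.76069238]
```

View pics/wrist1.png

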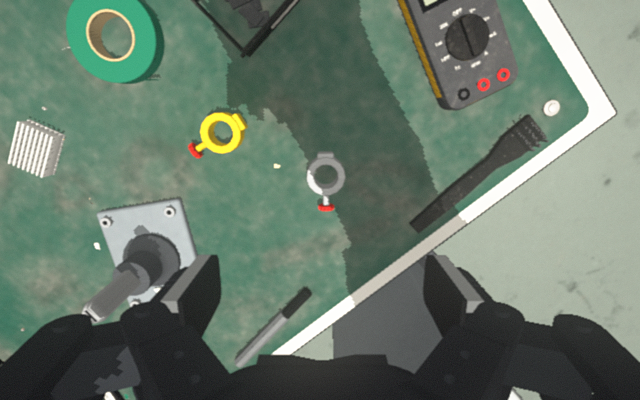

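Run:
```python
from h import *
w=cv2.imread("pics/wrist1.png")
a=cv2.resize(w[135:225,275:385],None,fx=6,fy=6,interpolation=cv2.INTER_CUBIC)
cv2.imwrite("pics/wc1.png",a)
```

```text
(no output)
```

View pics/wc1.png

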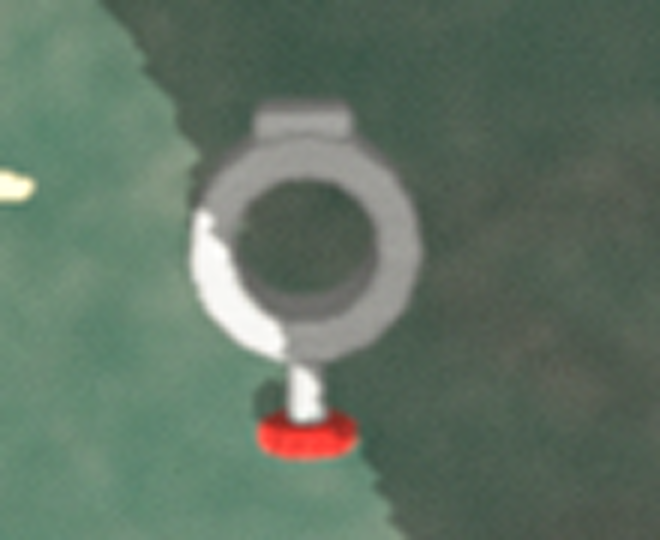

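Run:
```python
from h import *
c=ctrl.calibration("wrist")
f=lambda x,y:((x+.5)/6-.5+275,(y+.5)/6-.5+135)
o=ray("wrist",*f(306,249),.022,c);k=ray("wrist",*f(307,436),.014,c);b=ray("wrist",*f(303,115),.019,c)
print(o,k,b,np.arctan2(*(o-k)[1::-1]),np.arctan2(*(b-k)[1::-1]),np.linalg.norm((o-k)[:2]))
plan((o[0],o[1],.06),np.arctan2(*(b-k)[1::-1])+np.pi/2)
```

```text
[ 0.46228848 -0.16465378  0.022     ] [ 0.43634568 -0.14281271  0.014     ] [ 0.47868771 -0.17808241  0.019     ] -0.6997689327156622 -0.6945246452302025 0.03391254897419756
pos [ 0.4641 -0.1613  0.204 ] jaw -2.281 toolx [-0.  0. -1.] j7 -2.033 F [-0.4 -1.  -0.4] w 0.0856 t 1.45
rows 3 total slide [0.144  0.0009 0.0037] total yaw -0.016
[0.048, 0.0003, 0.0012] -0.0052
[0.048, 0.0003, 0.0012] -0.0052
[0.048, 0.0003, 0.0012] -0.0052
```

Call:
play_rows(
  moves=[
    {"slide": [0.05, 0, 0.002], "yaw": -0.016, "gripper": 0},
    {"slide": [0.05, 0.001, 0.002], "yaw": 0, "gripper": 0},
    {"slide": [0.05, 0, 0], "yaw": 0, "gripper": 0},
    {"slide": [0.03, 0, 0], "yaw": 0, "gripper": 0},
    {"slide": [0.012, 0, 0], "yaw": 0, "gripper": 0.2},
    {"slide": [0.004, 0, 0], "yaw": 0, "gripper": 0.2},
    {"slide": [0, 0, 0], "yaw": 0, "gripper": 0.2},
  ],
  squeeze=30,
)

```text
clock: 2.33
eef_pos: [0.4623, -0.1668, 0.0091]
tool_rot: [0.641, 0.299, -0.64, 0.299]
contact_force: [-0.2, 0.6, 0.1]
grip_width: 0.0685
```

Run:
```python
from h import *
plan((.4623,-.1647,.004))
cv2.imwrite("pics/wrist2.png",ctrl.grab_frame("wrist"))
```

```text
pos [ 0.4623 -0.1668  0.0091] jaw -2.268 toolx [ 0.001 -0.    -1.   ] j7 -2.053 F [-0.2  0.6  0.1] w 0.0685 t 2.325
rows 1 total slide [ 0.0051 -0.0013 -0.0016] total yaw 0
[0.0051, -0.0013, -0.0016] 0.0
```

View pics/wrist2.png

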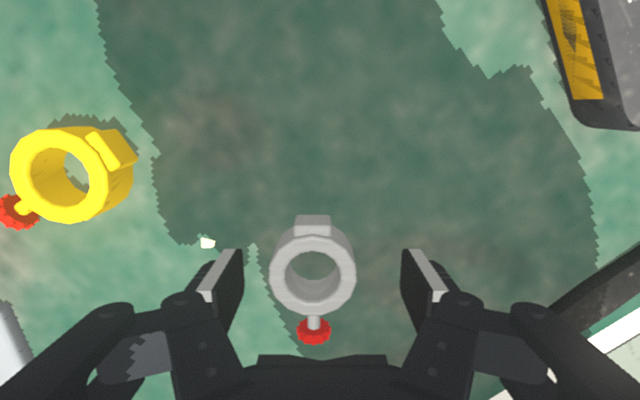

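Run:
```python
from h import *
c=ctrl.calibration("wrist")
w=cv2.imread("pics/wrist2.png")
cv2.imwrite("pics/wc2.png",cv2.resize(w[205:355,240:400],None,fx=4.5,fy=4,interpolation=cv2.INTER_CUBIC) if 0 else cv2.resize(w[205:355,180:460],None,fx=2.8,fy=4,interpolation=cv2.INTER_CUBIC))
cv2.imwrite("pics/wc2.png",cv2.resize(w[205:350,240:400],None,fx=4,fy=4,interpolation=cv2.INTER_CUBIC))
p,r,s=cur()
for z in(-.03,0,.03): print(z,proj("wrist",p-.019*r[:,0]+z*r[:,2],c))
print(proj("wrist",(.4623,-.1647,.022),c))
```

```text
-0.03 [246.93877904 279.3085692 ]
0 [321.69648167 279.31286772]
0.03 [396.46334432 279.31716676]
[318.02126035 274.96432464]
```

View pics/wc2.png

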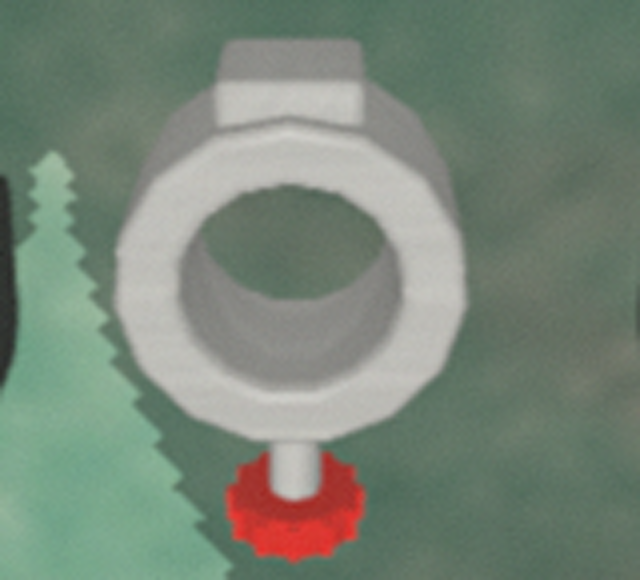

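Run:
```python
from h import *
o=ray("wrist",312.6,275.6,.022);print(o); plan((o[0],o[1],.003))
```

```text
[ 0.46353648 -0.16276274  0.022     ]
pos [ 0.4624 -0.1668  0.0093] jaw -2.268 toolx [ 0.001 -0.001 -1.   ] j7 -2.053 F [0.7 0.4 0.1] w 0.0684 t 2.375
rows 1 total slide [ 0.0063 -0.0017 -0.0038] total yaw 0
[0.0063, -0.0017, -0.0038] 0.0
```

Call:
play_rows(
  moves=[
    {"slide": [0.003, -0.002, -0.004], "yaw": 0, "gripper": 0.2},
    {"slide": [0.003, 0, 0], "yaw": 0, "gripper": 0.3},
    {"slide": [0, 0, 0], "yaw": 0, "gripper": 0.6},
    {"slide": [0, 0, 0], "yaw": 0, "gripper": 0.7},
    {"slide": [0, 0, 0], "yaw": 0, "gripper": 0.8},
    {"slide": [0, 0, 0], "yaw": 0, "gripper": 0.8},
  ],
  squeeze=40,
)

```text
clock: 3.12
eef_pos: [0.4629, -0.162, 0.0025]
tool_rot: [-0.641, -0.299, 0.641, -0.299]
contact_force: [-2.2, 1.7, 6.3]
grip_width: 0.0365
```

Run:
```python
from h import *
plan((.4635,-.1628,.2))
cv2.imwrite("pics/wrist3.png",ctrl.grab_frame("wrist"))
```

```text
pos [ 0.4629 -0.162   0.0025] jaw -2.268 toolx [-0.  0. -1.] j7 -2.064 F [-2.2  1.7  6.3] w 0.0365 t 3.125
rows 4 total slide [-0.1975  0.001   0.0002] total yaw 0
[-0.0494, 0.0002, 0.0] 0.0
[-0.0494, 0.0002, 0.0] 0.0
[-0.0494, 0.0002, 0.0] 0.0
[-0.0494, 0.0002, 0.0] 0.0
```

View pics/wrist3.png

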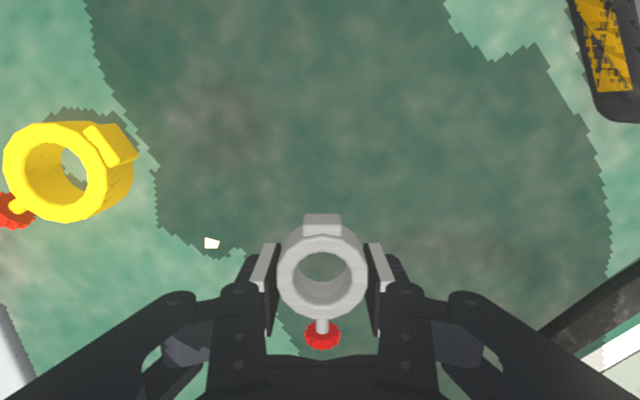

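Run:
```python
from h import *
p,r,s=cur()
o=ray("wrist",322,277,.022);print(o, r.T@(o-p))
```

```text
[ 0.463793   -0.16296068  0.022     ] [-0.01955684  0.00134708  0.00012876]
```

Call:
play_rows(
  moves=[
    {"slide": [-0.02, 0, 0], "yaw": 0, "gripper": 0.8},
    {"slide": [-0.05, 0, 0], "yaw": 0, "gripper": 0.8},
    {"slide": [-0.06, 0, 0], "yaw": 0, "gripper": 0.8},
    {"slide": [-0.06, 0, 0], "yaw": 0, "gripper": 0.8},
    {"slide": [0, 0, 0], "yaw": 0, "gripper": 0.8},
  ],
)

```text
clock: 3.8
eef_pos: [0.4647, -0.1627, 0.1965]
tool_rot: [0.643, 0.297, -0.639, 0.301]
contact_force: [0.3, 0.4, -2.7]
grip_width: 0.0361
```

Run:
```python
from h import *
p,r,s=cur()
a=-2.11; ydir=np.array([np.cos(a+np.pi/2),np.sin(a+np.pi/2),0])
print(r[:,1],ydir)
yd=R.from_euler('z',.158).as_matrix()@r[:,1]
t=np.array([.513,.038,.2])-.09*yd; print(t)
plan(t,-2.11)
cv2.imwrite("pics/wrist4.png",ctrl.grab_frame("wrist"))
```

```text
[ 0.76648001 -0.64223372  0.00665114] [ 0.85811783 -0.51345281  0.        ]
[0.43578144 0.08422701 0.1994014 ]
pos [ 0.4647 -0.1627  0.1965] jaw -2.268 toolx [ 0.007 -0.002 -1.   ] j7 -2.021 F [ 0.3  0.4 -2.7] w 0.0361 t 3.8
rows 5 total slide [-0.0037 -0.1808 -0.1707] total yaw -0.158
[-0.0007, -0.0362, -0.0341] -0.0316
[-0.0007, -0.0351, -0.0353] -0.0316
[-0.0007, -0.0339, -0.0364] -0.0316
[-0.0007, -0.0328, -0.0374] -0.0316
[-0.0007, -0.0316, -0.0384] -0.0316
```

View pics/wrist4.png

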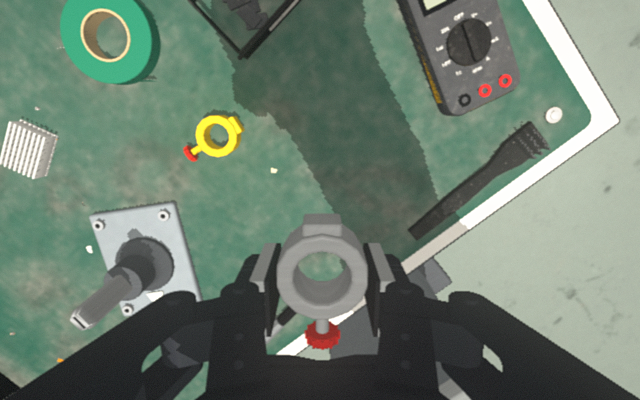

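Call:
play_rows(
  moves=[
    {"slide": [0, -0.036, -0.034], "yaw": -0.032, "gripper": 0.8},
    {"slide": [0, -0.035, -0.035], "yaw": -0.032, "gripper": 0.8},
    {"slide": [0, -0.034, -0.036], "yaw": -0.032, "gripper": 0.8},
    {"slide": [0, -0.033, -0.037], "yaw": -0.032, "gripper": 0.8},
    {"slide": [0, -0.032, -0.038], "yaw": -0.03, "gripper": 0.8},
    {"slide": [0, 0, 0], "yaw": 0, "gripper": 0.8},
    {"slide": [0, 0, 0], "yaw": 0, "gripper": 0.8},
  ],
)

```text
clock: 4.72
eef_pos: [0.4318, 0.0834, 0.1913]
tool_rot: [-0.614, -0.349, 0.616, -0.348]
contact_force: [0.5, -0.4, -0.6]
grip_width: 0.0362
```

Run:
```python
from h import *
p,r,s=cur()
plan((.513,.038,.19),-2.11)
np.save("T5.npy",ctrl.calibration("wrist")["T"])
cv2.imwrite("pics/wrist5.png",ctrl.grab_frame("wrist"))
for q in[(.513,.038,.113),(.513,.038,.055),(.513,.038,.01)]: print(proj("wrist",q))
```

```text
pos [0.4318 0.0834 0.1913] jaw -2.11 toolx [-0.002 -0.    -1.   ] j7 -2.426 F [ 0.5 -0.4 -0.6] w 0.0362 t 4.725
rows 2 total slide [ 0.0012  0.093  -0.0028] total yaw -0.0
[0.0006, 0.0465, -0.0014] -0.0001
[0.0006, 0.0465, -0.0014] -0.0001
[316.68023536  61.19413449]
[317.69750627  70.36151666]
[318.23017769  75.16181367]
```

View pics/wrist5.png

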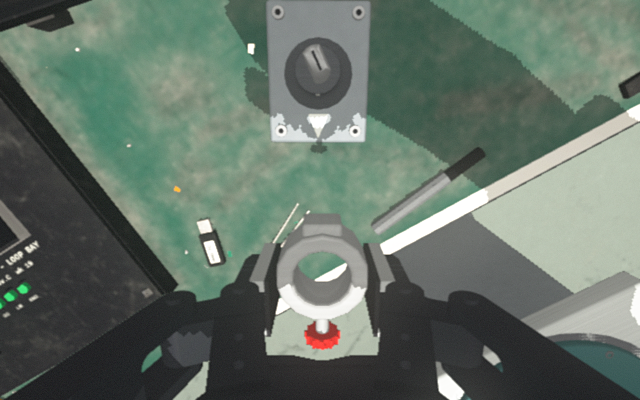

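Run:
```python
from h import *
w=cv2.imread("pics/wrist5.png")
cv2.imwrite("pics/wc5.png",cv2.resize(w[0:150,250:390],None,fx=4,fy=4,interpolation=cv2.INTER_CUBIC))
```

```text
(no output)
```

View pics/wc5.png

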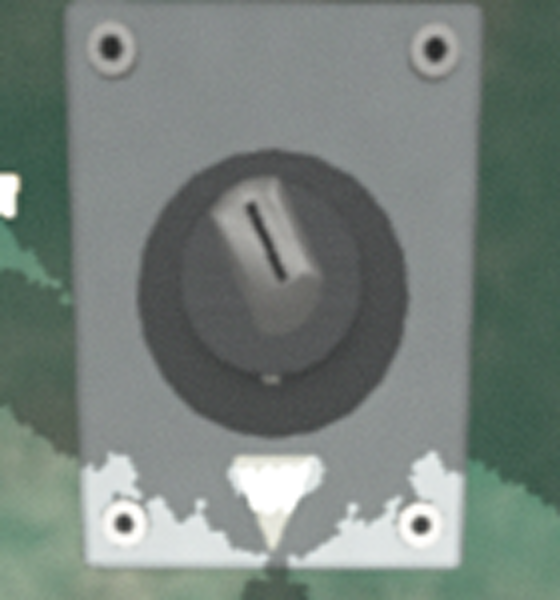

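```bash
cat > m.py <<'E'
from h import *
c=dict(ctrl.calibration("wrist"));c["T"]=np.load("T5.npy")
f=lambda x,y:((x+.5)/4-.5+250,(y+.5)/4-.5)
B=np.array([ray("wrist",*f(*q),.015,c) for q in [(111,47),(435,49),(420,524),(124,523)]])
print("bolts mean",B.mean(0),[np.linalg.norm(B[i]-B[(i+1)%4]) for i in range(4)])
x=(B[0]-B[3])+(B[1]-B[2]);print("stand x yaw",np.arctan2(x[1],x[0]))
y=(B[0]-B[1])+(B[3]-B[2]);print("stand y yaw",np.arctan2(y[1],y[0])-np.pi/2)
a=ray("wrist",*f(250,205),.113,c);b=ray("wrist",*f(285,278),.113,c)
print("slot mid",(a+b)/2,"slot yaw",np.arctan2(*(a-b)[1::-1]), np.linalg.norm(a-b))
print("ped",ray("wrist",*f(271.5,287),.055,c))
E
python3 m.py
```

```text
bolts mean [0.51367325 0.03838591 0.015     ] [np.float64(0.06790536939612866), np.float64(0.09783021574256634), np.float64(0.0677952284520124), np.float64(0.09796037713211984)]
stand x yaw -0.5447956310435831
stand y yaw -0.5437038004157757
slot mid [0.5133921  0.03824363 0.113     ] slot yaw -0.06708563312776489 0.011472518493831012
ped [0.51224141 0.03899806 0.055     ]
```

Run:
```python
from h import *
p,r,s=cur()
plan(np.array([.5135,.0383,.14])-.0013*r[:,1],-.544+np.pi/2)
```

```text
pos [0.432  0.083  0.1915] jaw -2.111 toolx [-0.002 -0.    -1.   ] j7 -2.426 F [ 0.9 -1.4 -1. ] w 0.0364 t 4.775
rows 2 total slide [ 0.0514  0.0917 -0.0037] total yaw 0.004
[0.0257, 0.0458, -0.0018] 0.0019
[0.0257, 0.0458, -0.0019] 0.0019
```

Call:
play_rows(
  moves=[
    {"slide": [0, 0.046, -0.002], "yaw": 0.004, "gripper": 0.8},
    {"slide": [0, 0.046, -0.002], "yaw": 0, "gripper": 0.8},
    {"slide": [0.03, 0, 0], "yaw": 0, "gripper": 0.8},
    {"slide": [0.021, 0, 0], "yaw": 0, "gripper": 0.8},
    {"slide": [0, 0, 0], "yaw": 0, "gripper": 0.8},
    {"slide": [0, 0, 0], "yaw": 0, "gripper": 0.8},
  ],
)

```text
clock: 5.52
eef_pos: [0.5135, 0.0394, 0.1419]
tool_rot: [0.616, 0.347, -0.616, 0.347]
contact_force: [0.3, 0.3, -1.7]
grip_width: 0.0365
```

Run:
```python
from h import *
p,r,s=cur()
plan(np.array([.5135,.0383,.14])-.0013*r[:,1],-.544+np.pi/2)
c=ctrl.calibration("wrist")
w=ctrl.grab_frame("wrist")
for z in (.113,.055): print(proj("wrist",(.5135,.0383,z),c))
print(proj("wrist",p-.0195*r[:,0]+.0013*r[:,1],c))
cv2.imwrite("pics/wc6.png",cv2.resize(w[180:370,230:420],None,fx=3,fy=3,interpolation=cv2.INTER_CUBIC))
for n in("side","top"):
  i=ctrl.grab_frame(n);u,v=map(int,proj(n,(.5135,.0383,.14)))
  cv2.imwrite(f"pics/{n}6.png",cv2.resize(i[v-50:v+60,u-60:u+60],None,fx=5,fy=5,interpolation=cv2.INTER_CUBIC))
```

```text
pos [0.5135 0.0394 0.1419] jaw -2.115 toolx [ 0. -0. -1.] j7 -2.354 F [ 0.3  0.3 -1.7] w 0.0365 t 5.525
rows 1 total slide [ 0.0019 -0.0008  0.0009] total yaw -0.0
[0.0019, -0.0008, 0.0009] -0.0001
[323.7369221  234.45969798]
[323.30724575 204.13862002]
[322.04567456 277.086797  ]
```

View pics/wc6.png

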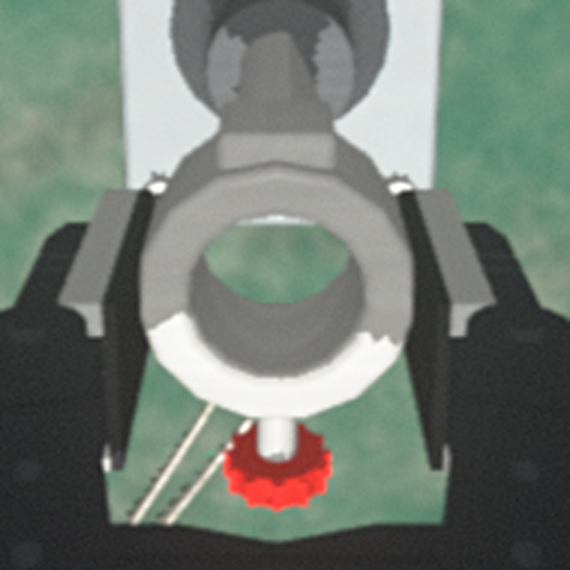

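View pics/side6.png

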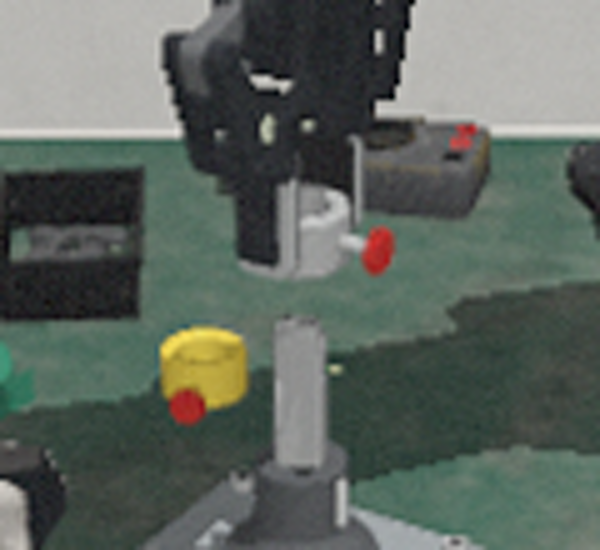

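Run:
```python
from h import *
i=ctrl.grab_frame("side");cv2.imwrite("pics/side7raw.png",i);u,v=map(int,proj("side",(.5135,.0383,.135)))
print(u,v)
cv2.imwrite("pics/side7.png",cv2.resize(i[v-25:v+25,u-30:u+30],None,fx=12,fy=12,interpolation=cv2.INTER_NEAREST))
for z in (.113,.135,.1395,.1505,.1615): print(z,proj("side",(.5135,.0383,z)), proj("side",(.5135+.019,.0383,z))[0])
```

```text
324 203
0.113 [324.2501197  214.58195225] 313.93477840296043
0.135 [324.14802787 203.84584664] 313.7262945816064
0.1395 [324.12688532 201.62246997] 313.68311910403844
0.1505 [324.07482504 196.14774475] 313.576806304922
0.1615 [324.02222075 190.61581176] 313.46938290820685
```

View pics/side7.png

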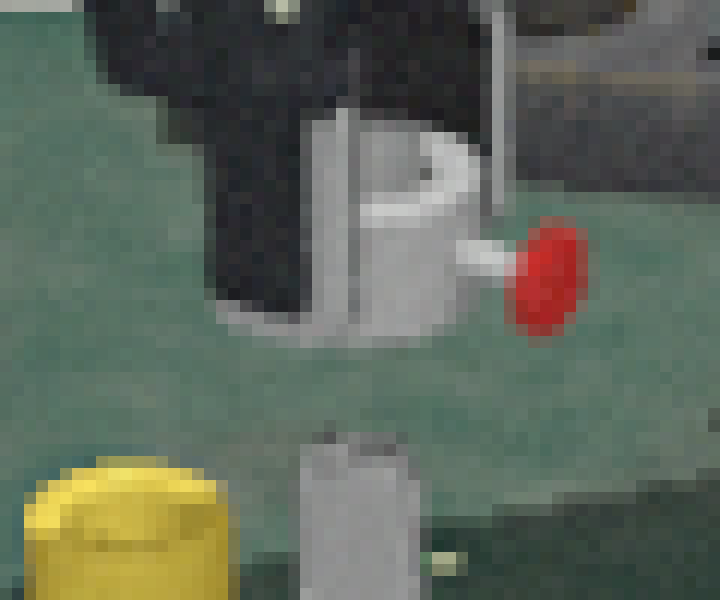

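View pics/top6.png

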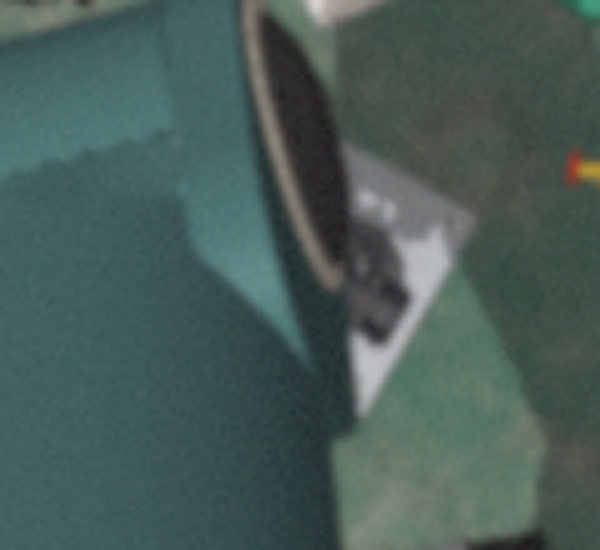

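Call:
play_rows(
  moves=[
    {"slide": [0.012, -0.001, 0.001], "yaw": 0, "gripper": 0.8},
    {"slide": [0.01, 0, 0], "yaw": 0, "gripper": 0.8},
    {"slide": [0.006, 0, 0], "yaw": 0, "gripper": 0.8},
    {"slide": [0.006, 0, 0], "yaw": 0, "gripper": 0.8},
    {"slide": [0.004, 0, 0], "yaw": 0, "gripper": 0.8},
    {"slide": [0, 0, 0], "yaw": 0, "gripper": 0.8},
  ],
)

```text
clock: 6.48
eef_pos: [0.5119, 0.0395, 0.1031]
tool_rot: [-0.616, -0.348, 0.616, -0.348]
contact_force: [1.0, -0.4, -3.1]
grip_width: 0.0362
```

Run:
```python
from h import *
p,r,s=cur()
plan(np.array([.5135,.0383,.0575])-.0013*r[:,1],-.544+np.pi/2)
w=ctrl.grab_frame("wrist")
cv2.imwrite("pics/wc7.png",cv2.resize(w[180:370,230:420],None,fx=3,fy=3,interpolation=cv2.INTER_CUBIC))
```

```text
pos [0.5119 0.0395 0.1031] jaw -2.114 toolx [-0.  0. -1.] j7 -2.374 F [ 1.  -0.4 -3.1] w 0.0362 t 6.475
rows 1 total slide [0.0456 0.0007 0.0002] total yaw 0.001
[0.0456, 0.0007, 0.0002] 0.0008
```

View pics/wc7.png

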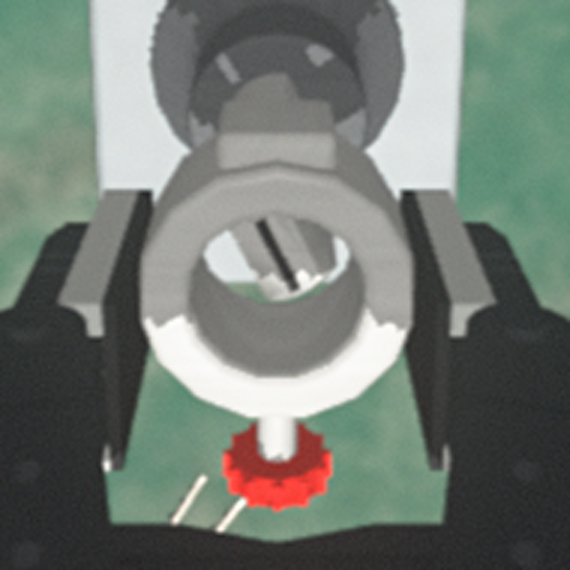

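Call:
play_rows(
  moves=[
    {"slide": [0.01, 0.0005, 0.0005], "yaw": 0, "gripper": 0.8},
    {"slide": [0.01, 0, 0], "yaw": 0, "gripper": 0.8},
    {"slide": [0.01, 0, 0], "yaw": 0, "gripper": 0.8},
    {"slide": [0.008, 0, 0], "yaw": 0, "gripper": 0.8},
    {"slide": [0.003, 0, 0], "yaw": 0, "gripper": 0.8},
    {"slide": [0, 0, 0], "yaw": 0, "gripper": 0.8},
  ],
)

```text
clock: 7.28
eef_pos: [0.5119, 0.0389, 0.0621]
tool_rot: [-0.616, -0.348, 0.616, -0.347]
contact_force: [-0.2, -0.3, -1.7]
grip_width: 0.0362
```

Call:
play_rows(
  moves=[
    {"slide": [0.0025, 0, 0], "yaw": 0, "gripper": 0.8},
    {"slide": [0.001, 0, 0], "yaw": 0, "gripper": 0.8},
    {"slide": [0, 0, 0], "yaw": 0, "gripper": 0.8},
  ],
)

```text
clock: 7.65
eef_pos: [0.512, 0.0388, 0.0588]
tool_rot: [0.616, 0.348, -0.616, 0.348]
contact_force: [0.3, 0.0, -2.0]
grip_width: 0.0364
```

Run:
```python
from h import *
p,r,s=cur()
plan(np.array([.5135,.0383,.0575])-.0013*r[:,1],-.544+np.pi/2)
w=ctrl.grab_frame("wrist")
cv2.imwrite("pics/wc8.png",cv2.resize(w[180:370,230:420],None,fx=3,fy=3,interpolation=cv2.INTER_CUBIC))
i=ctrl.grab_frame("side");u,v=map(int,proj("side",(.5135,.0383,.065)))
cv2.imwrite("pics/side8.png",cv2.resize(i[v-35:v+25,u-30:u+30],None,fx=9,fy=9,interpolation=cv2.INTER_CUBIC))
```

```text
pos [0.512  0.0388 0.0588] jaw -2.114 toolx [-0.  0. -1.] j7 -2.397 F [ 0.3  0.  -2. ] w 0.0364 t 7.65
rows 1 total slide [ 0.0013  0.0003 -0.0003] total yaw 0.001
[0.0013, 0.0003, -0.0003] 0.0008
```

View pics/wc8.png

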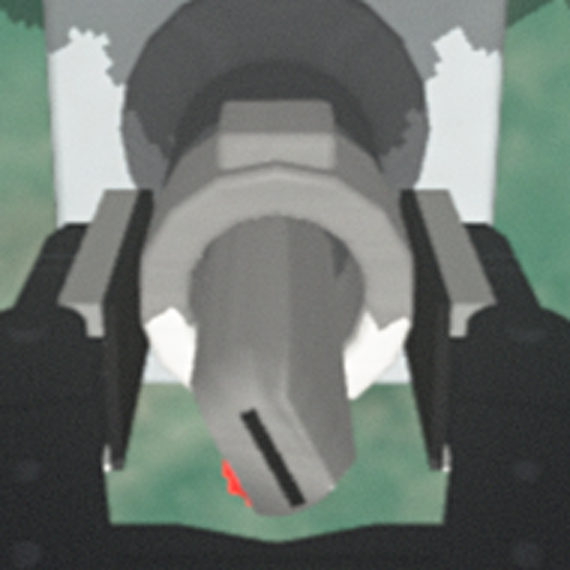

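View pics/side8.png

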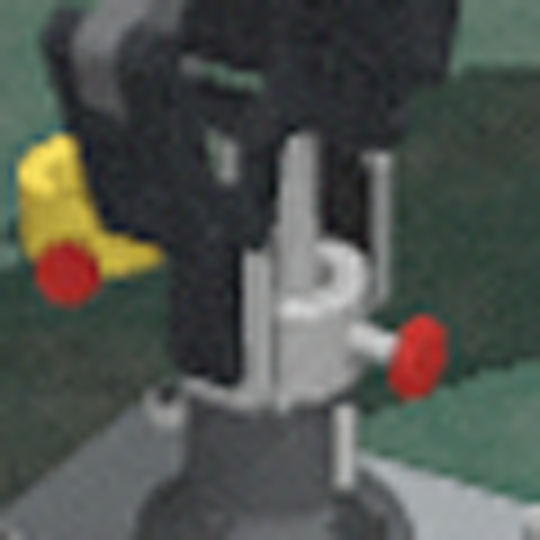

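Call:
play_rows(
  moves=[
    {"slide": [0.0015, 0, 0], "yaw": 0, "gripper": 0.8},
    {"slide": [0, 0, 0], "yaw": 0, "gripper": 0.8},
  ],
)

```text
clock: 8.0
eef_pos: [0.5121, 0.0389, 0.0575]
tool_rot: [0.616, 0.348, -0.616, 0.348]
contact_force: [-1.5, 0.0, 4.5]
grip_width: 0.0364
```

Call:
play_rows(
  moves=[
    {"slide": [0.0015, 0, 0], "yaw": 0, "gripper": 0.8},
    {"slide": [0, 0, 0], "yaw": 0, "gripper": 0.8},
  ],
)

```text
clock: 8.25
eef_pos: [0.5122, 0.0389, 0.0572]
tool_rot: [0.616, 0.347, -0.616, 0.348]
contact_force: [-13.9, -1.3, 35.6]
grip_width: 0.0362
```

Call:
play_rows(
  moves=[
    {"slide": [-0.002, 0, 0], "yaw": 0, "gripper": 0.8},
    {"slide": [0, 0, 0], "yaw": 0, "gripper": 0.45},
    {"slide": [0, 0, 0], "yaw": 0, "gripper": 0.4},
    {"slide": [0, 0, 0], "yaw": 0, "gripper": 0.4},
    {"slide": [0, 0, 0], "yaw": 0, "gripper": 0.4},
  ],
)

```text
clock: 8.88
eef_pos: [0.512, 0.0389, 0.0577]
tool_rot: [-0.616, -0.348, 0.616, -0.347]
contact_force: [-0.4, 0.2, -0.2]
grip_width: 0.0513
```

Run:
```python
from h import *
p,r,s=cur()
plan(np.array([.5135,.0383,.0925]),-1.638)
w=ctrl.grab_frame("wrist")
cv2.imwrite("pics/wc9.png",cv2.resize(w[180:370,230:420],None,fx=3,fy=3,interpolation=cv2.INTER_CUBIC))
i=ctrl.grab_frame("side");u,v=map(int,proj("side",(.5135,.0383,.065)))
cv2.imwrite("pics/side9.png",cv2.resize(i[v-35:v+25,u-30:u+30],None,fx=9,fy=9,interpolation=cv2.INTER_CUBIC))
```

```text
pos [0.512  0.0389 0.0577] jaw -2.114 toolx [-0.  0. -1.] j7 -2.398 F [-0.4  0.2 -0.2] w 0.0513 t 8.875
rows 3 total slide [-0.0348  0.0016 -0.0003] total yaw -0.476
[-0.0116, 0.0005, -0.0001] -0.1587
[-0.0116, 0.0005, -0.0] -0.1587
[-0.0116, 0.0005, 0.0001] -0.1587
```

View pics/wc9.png

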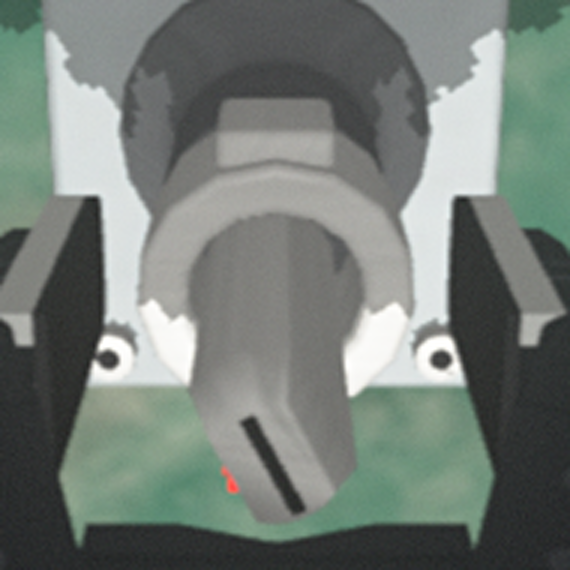

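View pics/side9.png

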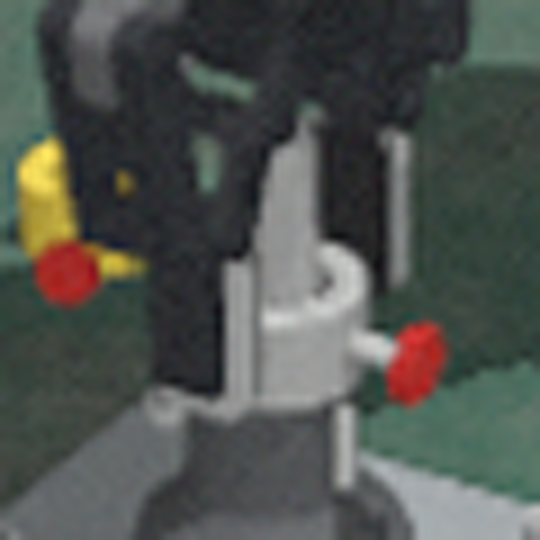

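Run:
```python
from h import *
f=lambda x,y:((x+.5)/3-.5+230,(y+.5)/3-.5+180)
a=ray("wrist",*f(248,420),.113);b=ray("wrist",*f(298,512),.113)
print((a+b)/2,np.arctan2(*(a-b)[1::-1]),np.linalg.norm(a-b))
o=ray("wrist",*f(276,292),.077);print(o)
plan((.5135,.0383,.09),-1.638)
```

```text
[0.51336198 0.0384794  0.113     ] -0.10834042649844793 0.011765498899225912
[0.51309402 0.03835195 0.077     ]
pos [0.512  0.0388 0.0577] jaw -2.114 toolx [-0.  0. -1.] j7 -2.398 F [-0.2  0.4  0.4] w 0.0512 t 8.975
rows 3 total slide [-0.0323  0.0016 -0.0003] total yaw -0.476
[-0.0108, 0.0005, -0.0001] -0.1587
[-0.0108, 0.0005, -0.0] -0.1587
[-0.0108, 0.0005, 0.0001] -0.1587
```

Call:
play_rows(
  moves=[
    {"slide": [-0.015, 0, 0], "yaw": 0, "gripper": 0.4},
    {"slide": [-0.018, 0.0015, 0], "yaw": 0, "gripper": 0.4},
    {"slide": [0, 0, 0], "yaw": -0.155, "gripper": 0.4},
    {"slide": [0, 0, 0], "yaw": -0.15, "gripper": 0.4},
    {"slide": [0, 0, 0], "yaw": -0.15, "gripper": 0.4},
    {"slide": [0, 0, 0], "yaw": 0, "gripper": 0.5},
    {"slide": [0, 0, 0], "yaw": 0, "gripper": 0.5},
  ],
)

```text
clock: 9.85
eef_pos: [0.5134, 0.038, 0.0912]
tool_rot: [0.523, 0.476, -0.522, 0.477]
contact_force: [0.4, -0.3, -0.2]
grip_width: 0.0424
```

Run:
```python
from h import *
plan((.5134,.0384,.09),-1.66)
w=ctrl.grab_frame("wrist")
cv2.imwrite("pics/wc10.png",cv2.resize(w[180:370,230:420],None,fx=3,fy=3,interpolation=cv2.INTER_CUBIC))
```

```text
pos [0.5134 0.038  0.0912] jaw -1.663 toolx [ 0.  0. -1.] j7 -1.981 F [ 0.4 -0.3 -0.2] w 0.0424 t 9.85
rows 1 total slide [ 0.0012 -0.0001 -0.0004] total yaw -0.003
[0.0012, -0.0001, -0.0004] -0.0027
```

View pics/wc10.png

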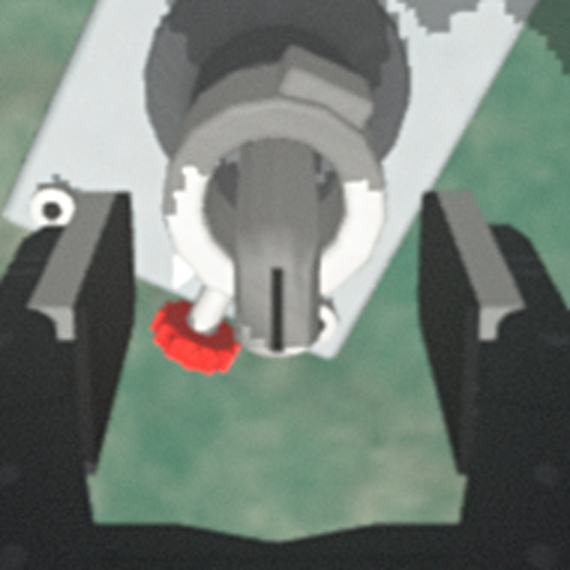

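Call:
play_rows(
  moves=[
    {"slide": [0, 0, 0], "yaw": 0, "gripper": 0.75},
    {"slide": [0, 0, 0], "yaw": 0, "gripper": 0.95},
    {"slide": [0, 0, 0], "yaw": 0, "gripper": 1},
    {"slide": [0, 0, 0], "yaw": 0, "gripper": 1},
    {"slide": [0, 0, 0], "yaw": 0, "gripper": 1},
  ],
  squeeze=40,
)

```text
clock: 10.52
eef_pos: [0.5133, 0.038, 0.091]
tool_rot: [-0.522, -0.477, 0.522, -0.477]
contact_force: [-2.7, -1.9, 6.0]
grip_width: 0.011
```

Run:
```python
from h import *
plan((.5134,.0384,.09),-.544)
w=ctrl.grab_frame("wrist")
cv2.imwrite("pics/wc11.png",cv2.resize(w[180:370,230:420],None,fx=3,fy=3,interpolation=cv2.INTER_CUBIC))
```

```text
pos [0.5133 0.038  0.091 ] jaw -1.66 toolx [-0. -0. -1.] j7 -1.979 F [-2.7 -1.9  6. ] w 0.011 t 10.525
rows 7 total slide [ 0.001   0.0001 -0.0004] total yaw -1.116
[0.0001, 0.0, -0.0001] -0.1594
[0.0001, 0.0, -0.0001] -0.1594
[0.0001, 0.0, -0.0001] -0.1594
[0.0001, 0.0, -0.0] -0.1594
[0.0001, 0.0, -0.0] -0.1594
[0.0001, 0.0001, -0.0] -0.1594
[0.0001, 0.0001, -0.0] -0.1594
```

View pics/wc11.png

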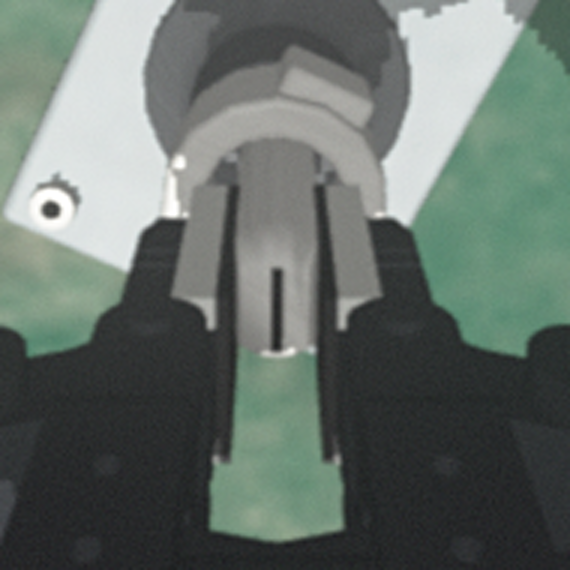

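Call:
play_rows(
  moves=[
    {"slide": [0, 0, 0], "yaw": -0.14, "gripper": 1},
    {"slide": [0, 0, 0], "yaw": -0.14, "gripper": 1},
    {"slide": [0, 0, 0], "yaw": -0.14, "gripper": 1},
    {"slide": [0, 0, 0], "yaw": -0.14, "gripper": 1},
    {"slide": [0, 0, 0], "yaw": -0.14, "gripper": 1},
    {"slide": [0, 0, 0], "yaw": -0.14, "gripper": 1},
    {"slide": [0, 0, 0], "yaw": -0.14, "gripper": 1},
    {"slide": [0, 0, 0], "yaw": -0.136, "gripper": 1},
    {"slide": [0, 0, 0], "yaw": 0, "gripper": 1},
    {"slide": [0, 0, 0], "yaw": 0, "gripper": 1},
  ],
)

```text
clock: 11.82
eef_pos: [0.5137, 0.037, 0.091]
tool_rot: [0.19, 0.681, -0.19, 0.681]
contact_force: [1.2, -5.8, 3.6]
grip_width: 0.0106
```

Run:
```python
from h import *
plan((.5134,.0384,.09),-.544)
w=ctrl.grab_frame("wrist")
cv2.imwrite("pics/wc12.png",cv2.resize(w[130:370,190:450],None,fx=2.5,fy=2.5,interpolation=cv2.INTER_CUBIC))
```

```text
pos [0.5137 0.037  0.091 ] jaw -0.544 toolx [ 0.001 -0.001 -1.   ] j7 -1.005 F [ 1.2 -5.8  3.6] w 0.0106 t 11.825
rows 1 total slide [ 0.001  0.001 -0.001] total yaw -0.0
[0.001, 0.001, -0.001] -0.0003
```

View pics/wc12.png

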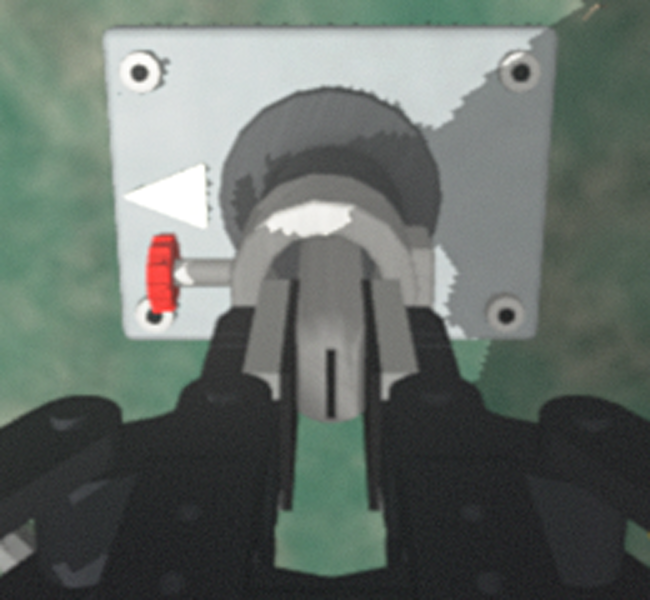

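Call:
play_rows(
  moves=[
    {"slide": [0, 0, 0], "yaw": 0, "gripper": 0.7},
    {"slide": [0, 0, 0], "yaw": 0, "gripper": 0.3},
    {"slide": [0, 0, 0], "yaw": 0, "gripper": 0},
    {"slide": [0, 0, 0], "yaw": 0, "gripper": 0},
    {"slide": [0, 0, 0], "yaw": 0, "gripper": 0},
    {"slide": [0, 0, 0], "yaw": 0, "gripper": 0},
  ],
)

```text
clock: 12.62
eef_pos: [0.5132, 0.0381, 0.0908]
tool_rot: [0.19, 0.681, -0.19, 0.681]
contact_force: [0.1, -0.0, 0.8]
grip_width: 0.0853
```

Run:
```python
from h import *
x=np.array([np.cos(-.544),np.sin(-.544),0])
w=ctrl.grab_frame("wrist")
plan(np.array([.5134,.0383,.05])-.0055*x,-.544)
cv2.imwrite("pics/wc13.png",cv2.resize(w[100:390,180:460],None,fx=2,fy=2,interpolation=cv2.INTER_CUBIC))
```

```text
pos [0.5133 0.038  0.0908] jaw -0.543 toolx [-0.  0. -1.] j7 -1.005 F [0.1 1.  0.4] w 0.0854 t 12.675
rows 1 total slide [ 0.0408  0.0003 -0.0055] total yaw 0.001
[0.0408, 0.0003, -0.0055] 0.0009
```

View pics/wc13.png

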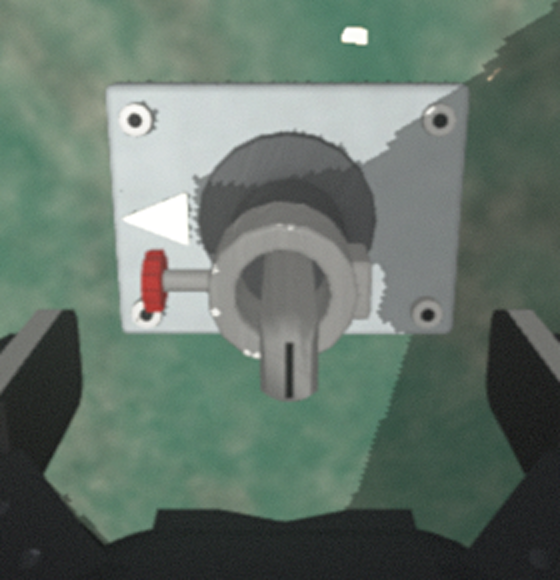

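Call:
play_rows(
  moves=[
    {"slide": [0, 0, -0.0055], "yaw": 0, "gripper": 0},
    {"slide": [0.015, 0, 0], "yaw": 0, "gripper": 0},
    {"slide": [0.015, 0, 0], "yaw": 0, "gripper": 0},
    {"slide": [0.01, 0, 0], "yaw": 0, "gripper": 0.1},
    {"slide": [0, 0, 0], "yaw": 0, "gripper": 0.1},
    {"slide": [0, 0, 0], "yaw": 0, "gripper": 0.2},
    {"slide": [0, 0, 0], "yaw": 0, "gripper": 0.2},
  ],
  squeeze=40,
)

```text
clock: 13.55
eef_pos: [0.5088, 0.0409, 0.0511]
tool_rot: [0.19, 0.681, -0.19, 0.681]
contact_force: [0.3, 0.0, -0.6]
grip_width: 0.0682
```

Run:
```python
from h import *
x=np.array([np.cos(-.544),np.sin(-.544),0])
plan(np.array([.5134,.0383,.05])-.0055*x,-.544)
w=ctrl.grab_frame("wrist")
cv2.imwrite("pics/wc14.png",cv2.resize(w[100:390,180:460],None,fx=2,fy=2,interpolation=cv2.INTER_CUBIC))
i=ctrl.grab_frame("side");u,v=map(int,proj("side",(.5135,.0383,.065)))
cv2.imwrite("pics/side14.png",cv2.resize(i[v-40:v+30,u-35:u+35],None,fx=8,fy=8,interpolation=cv2.INTER_CUBIC))
```

```text
pos [0.5088 0.0409 0.0511] jaw -0.543 toolx [ 0.001  0.    -1.   ] j7 -1.059 F [ 0.3  0.  -0.6] w 0.0682 t 13.55
rows 1 total slide [ 0.0011  0.0001 -0.0002] total yaw 0.001
[0.0011, 0.0001, -0.0002] 0.001
```

View pics/wc14.png

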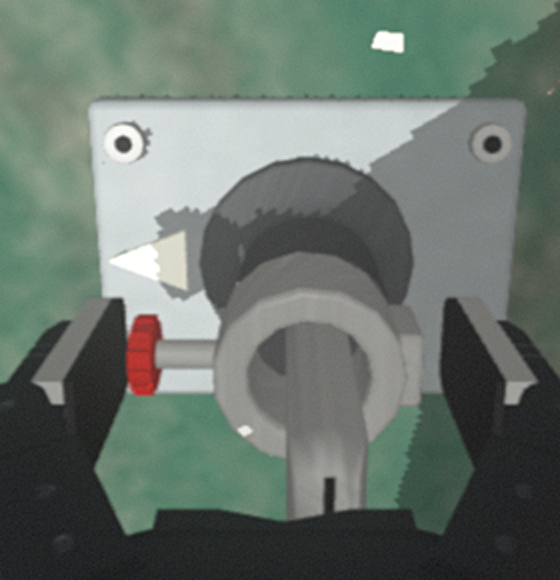

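View pics/side14.png

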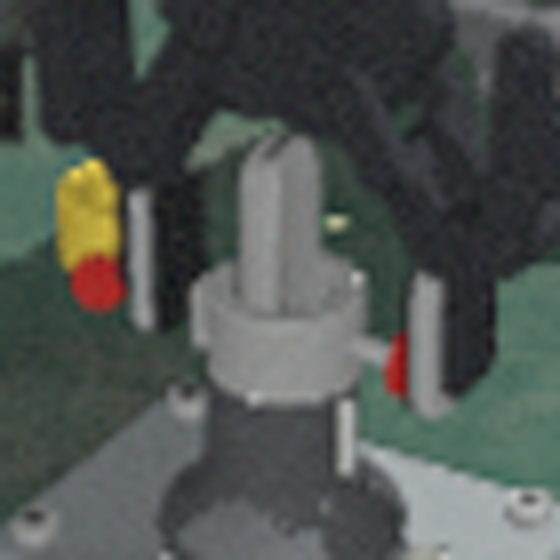

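Call:
play_rows(
  moves=[
    {"slide": [0, 0, 0], "yaw": 0, "gripper": 0.3},
    {"slide": [0, 0, 0], "yaw": 0, "gripper": 0.36},
    {"slide": [0, 0, 0], "yaw": 0, "gripper": 0.42},
    {"slide": [0, 0, 0], "yaw": 0, "gripper": 0.48},
    {"slide": [0, 0, 0], "yaw": 0, "gripper": 0.54},
    {"slide": [0, 0, 0], "yaw": 0, "gripper": 0.6},
    {"slide": [0, 0, 0], "yaw": 0, "gripper": 0.6},
  ],
  squeeze=40,
)

```text
clock: 14.52
eef_pos: [0.5101, 0.0403, 0.0518]
tool_rot: [0.19, 0.68, -0.19, 0.682]
contact_force: [2.5, -4.1, 14.2]
grip_width: 0.0471
```

Run:
```python
from h import *
p,r,s=cur();print("F tool",r.T@np.array(s["contact_force"]),r.T@np.array(s["moment"]))
x=np.array([np.cos(-.544),np.sin(-.544),0])
plan(np.array([.5134,.0383,.05])-.0055*x,-.544)
w=ctrl.grab_frame("wrist")
cv2.imwrite("pics/wc15.png",cv2.resize(w[100:390,180:460],None,fx=2,fy=2,interpolation=cv2.INTER_CUBIC))
i=ctrl.grab_frame("side");u,v=map(int,proj("side",(.5135,.0383,.065)))
cv2.imwrite("pics/side15.png",cv2.resize(i[v-40:v+30,u-35:u+35],None,fx=8,fy=8,interpolation=cv2.INTER_CUBIC))
```

```text
F tool [-14.23356897  -2.24261924   4.31894578] [ 0.03306278 -1.17524003 -0.60169094]
pos [0.5101 0.0403 0.0518] jaw -0.544 toolx [ 0.003 -0.001 -1.   ] j7 -1.059 F [ 2.5 -4.1 14.2] w 0.0471 t 14.525
rows 1 total slide [ 0.0018 -0.     -0.0016] total yaw 0.0
[0.0018, -0.0, -0.0016] 0.0003
```

View pics/wc15.png

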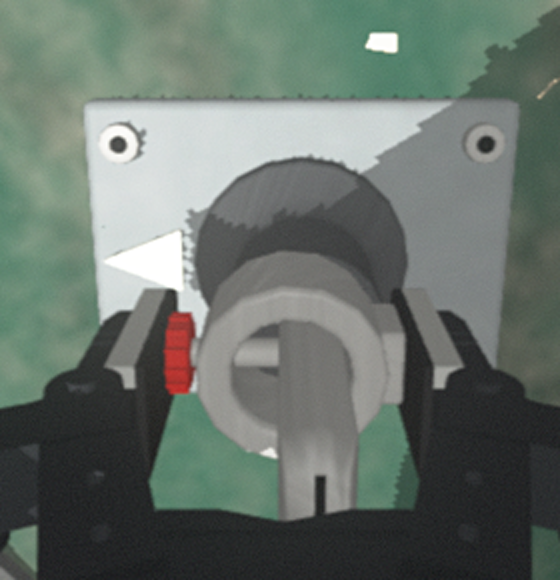

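View pics/side15.png

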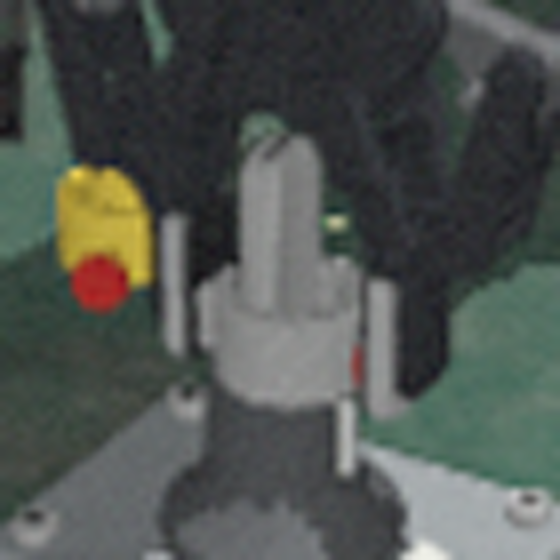

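Call:
play_rows(
  moves=[
    {"slide": [0, 0, 0], "yaw": 0, "gripper": 0.8},
    {"slide": [0, 0, 0], "yaw": 0, "gripper": 0.8},
    {"slide": [0, 0, 0], "yaw": 0, "gripper": 0.8},
    {"slide": [0, 0, 0], "yaw": 0, "gripper": 0.8},
    {"slide": [0, 0, 0], "yaw": 0, "gripper": 0.8},
    {"slide": [0, 0, 0], "yaw": 0, "gripper": 0.8},
  ],
  squeeze=40,
)

```text
clock: 15.38
eef_pos: [0.5101, 0.0403, 0.0518]
tool_rot: [0.19, 0.68, -0.19, 0.682]
contact_force: [3.0, -5.1, 12.8]
grip_width: 0.0476
```

Run:
```python
from h import *
p,r,s=cur();print("F tool",r.T@np.array(s["contact_force"]),r.T@np.array(s["moment"]))
plan(p)
w=ctrl.grab_frame("wrist")
cv2.imwrite("pics/wc16.png",cv2.resize(w[210:330,250:410],None,fx=5,fy=5,interpolation=cv2.INTER_CUBIC))
i=ctrl.grab_frame("top");u,v=map(int,proj("top",(.5135,.0383,.065)))
cv2.imwrite("pics/top16.png",cv2.resize(i[v-40:v+40,u-50:u+50],None,fx=6,fy=6,interpolation=cv2.INTER_CUBIC))
cv2.imwrite("pics/topfull16.png",i)
# collar / cap heights
f=lambda x,y:((x+.5)/2-.5+180,(y+.5)/2-.5+100)
o=ray("wrist",*f(291,374),.077);c=np.array([.5134,.0383,.077]);X=np.array([np.cos(-.544),np.sin(-.544),0])
print("collar offset",o-c,(o-c)@X)
```

```text
F tool [-12.7810362   -2.7433487    5.26098928] [ 0.05761616 -1.11572386 -0.56767785]
pos [0.5101 0.0403 0.0518] jaw -0.544 toolx [ 0.003 -0.001 -1.   ] j7 -1.059 F [ 3.  -5.1 12.8] w 0.0476 t 15.375
rows 1 total slide [0. 0. 0.] total yaw 0
[0.0, 0.0, 0.0] 0.0
collar offset [-0.00233631  0.00297215  0.        ] -0.0035373292741190353
```

View pics/wc16.png

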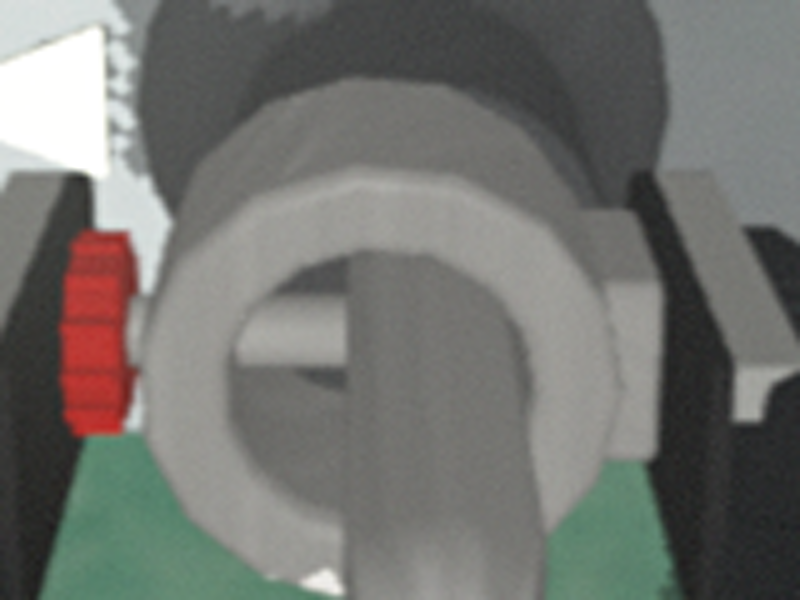

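View pics/topfull16.png

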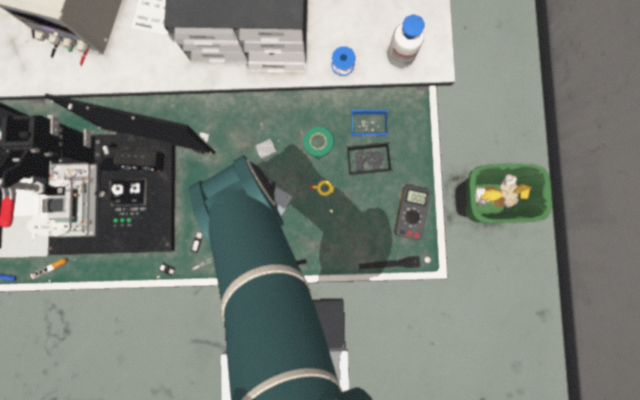

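```bash
python3 -c "
from cell import ctrl
print(ctrl.sign_off())"
```

```text
the job is handed in; nothing more can be done
None
```

The steel collar is flat on the pedestal and still pinched between its red cap and boss, with the screw pushed in onto a flat. I handed the job in at about 15.5 s; no verdict was reported.

**What I did:** I picked the steel collar, at top-camera pixel (345, 225), and left the yellow look-alike at (324, 188) alone. I lowered it over the shaft until it pressed on the pedestal, with its screw on the pointer's side. I gripped the shaft's bare end across its flats, which read 11 mm for the stated 12 mm. I turned it about 1.12 rad so a flat faced the screw, then pinched cap and boss with the grip set at 40 N.

**Last checks:**
- **Screw depth:** the opening read 47.1 to 47.6 mm. The gripper reads about 1 to 1.5 mm low on known widths, so the screw is in by about 10 mm. That is above the 8.5 mm needed.
- **Collar position:** the wrist view shows the screw tip against the flat. The collar's centre is about 3.5 mm to the screw's side of the shaft, within the 6 mm limit. The jaws are within about 0.001 rad of the stand's measured axis.
- **Forces on the tool:** about 13 N vertical and 5 N net sideways. The separate forces on cap and boss cannot be read directly; I take both to be well above 3 N from the 40 N grip.
- **Bystanders:** none looks moved in the last top view, though I judged this by eye and did not measure it.

No check failed or disagreed.

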